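# Balance the centrifuge rotor

## Task

The six-place centrifuge rotor on the bench has been loaded out of balance: exchange the loaded adapters among its buckets until every adapter faces its twin (the one with the same number of tubes) straight across the rotor, all six fully seated in the buckets. The cork ring is there to stand one in meanwhile. Keep the adapters upright at all times, because the tubes are full, and leave the two tubes that stand beside the cork ring alone.

Things in the scene. Friction and masses are not known exactly. Their poses are not given: they have to be found in the camera images.
- rotor: Metal rotor, 265 mm wide, fixed. Origin on its axis at bench height. Six round metal buckets on a 105 mm radius at 0, 60, 120, 180, 240, 300 deg from its x axis; opposite ones are 210 mm apart. Bucket: rim 75 mm above bench, 48 mm inside and 53 mm outside, tapering down to 38 mm inside at a floor 14 mm above bench. Arms between buckets: 56 mm high; dark centre nut: 38 mm wide, 85 mm high.
- single_a_collar (a point): Black adapter with ONE large white cap (37 mm wide, top 90.5 mm above foot). Each adapter (0.10 to 0.14 kg): flat foot 28 mm wide, conical plug 50 mm tall widening from 30 to 43 mm, then a ribbed collar 56 mm wide, 24 mm high, to grip by. This point: on the axis at the collar's mid-height, 62 mm above the foot; z up. Seated, the collar rests on the bucket's rim, this point 87 mm above bench.
- single_b_collar (a point): The twin of single_a: the same adapter with ONE large cap; same point. All adapters have the same body; stood on the bench or in the cork ring this point is 62 mm above the bench.
- double_a_collar (a point): Adapter with TWO white caps side by side (22 mm wide, tops 87.5 mm above the foot); body and point as for single_a.
- double_b_collar (a point): The twin of double_a: the same body with TWO caps. Same point.
- seven_a_collar (a point): Adapter with SEVEN small flat white lids (12 mm wide, one in the middle, six round it, tops 78 mm above the foot); body and point as for single_a.
- seven_b_collar (a point): The twin of seven_a: the same body with SEVEN small lids. Same point.
- cork_ring: Cork flask ring lying on the bench, fixed: 104 mm outside, 30 mm high, hole through it 48 mm wide. Origin at bench height in the middle of the hole. An adapter set down in the hole stands with its foot on the bench.
- tube_50_1_mid (a point): A centrifuge tube standing upside down on its green cap beside the cork ring (38 mm wide, 115 mm tall); this point is half-way up. To be left alone.
- tube_50_2_mid (a point): A second such tube, on the other side of the cork ring; point half-way up. To be left alone.

How it is judged:
By the outcome, as a careful person would: the job done as asked, in the order asked, and still so for the second after the job is handed in, with the robot touching nothing.
It also fails if it takes over 96 s, if anything falls off the work surface, if the arm or the gripper's body presses on something with over 40 N, if the wrist force passes 120 N, or if a joint passes its speed limit or range.

## Robot

A 6-joint arm with a two-finger parallel gripper is mounted at the origin on a cart in front of the work surface, level with it; the furniture and walls round the work are solid. World frame = base frame: x ahead of the robot, y to its left, z up, the work surface at z = 0. Lengths are in m, angles in rad, forces in N, time in s.
With the tool pointing down it reaches from about 0.25 to 0.85 m from the base axis. Payload 12.5 kg.
Tool frame: the origin (TCP) lies on the centre line of the jaws, within the pads' length; the fingertips stand manip.tips_ahead ahead of it and the grasp point (between the pads) lies 6 mm ahead of it (manip.tips_ahead is the distance from the TCP to the fingertips, in m); z points along the fingers, y is the line along which they close (so a half turn about z gives the same grasp; the last joint's range is limited). The gripper opens to 93 mm and grips with 3 to 60 N. Pads are 15 mm wide; open, the fingers measure 128 mm over their backs; the gripper's body (75 mm by 188 mm) begins 65 mm behind the grasp point.
Start: joints at [-1.324, 0.351, 1.652, -0, 1.139, -0.085], TCP at [0.179, -0.52, 0.244] pointing down, gripper open.
Joint ranges: [-2.75, 2.75], [-0.79, 2.1], [0.01, 2.65], [-1.57, 4.71], [0.07, 3.14], [-2.87, 2.87]. Speed limits (rad/s): [2.22, 2.22, 2.79, 3.14, 3.14, 3.14].

## Interface

Orientations are given as [roll, pitch, yaw] about the fixed x, y, z axes, in that order (R = Rz(yaw) Ry(pitch) Rx(roll)).
In Python, from plant import manip, read_camera, finish_job gives the robot as it stands.
- The arm moves only by the tool apply_moves, never from a script. Its argument "steps" is a list of rows, each an object of numbers: "tx", "ty", "tz": the shift along the tool's x, y, z as a fraction of full scale; "wx", "wy", "wz": the turn, a rotation vector about the tool's x, y, z as a fraction of full scale; "jaw": the closure, from -1 (fully open) to 1 (shut). In form: [{"tx": .., "ty": .., "tz": .., "wx": .., "wy": .., "wz": .., "jaw": ..}, ...]. A call has 1 to 20 rows; each row shifts and turns the commanded pose from where the row before left it, along the tool's axes as they then stand; what a row does not reach is not made up. Full scale, the value 1, is 30 cm for a shift and 360 degrees for a turn. A row lasts 1/10 s, in which the tool goes at most 50 mm and 8.59 degrees, less where a joint would pass 70% of its speed; a pose out of reach is approached as far as the arm can. A call with a number of a shift or a turn outside -1 to 1 is refused whole. A call with a gripper value outside its range is refused whole. The fingers move at their own pace and stop on an object; "squeeze" is the grip in N (left out, the last holds). Time passes only in rows, so rows that do not move let the fingers close. It gives the time, the measured TCP pose, the force, the opening and the grip force at its end, in the units of the state.
- manip.get_obs(): the state, without advancing time (a new reading comes with each control period).
- read_camera(name): name is "scene" or "top"; returns a dict with "pixels" (384x512x3 uint8, blue, green, red), "mtx" (3x3 intrinsics, pixels), "T" (4x4, takes a point from camera to world coordinates). Camera axes: x right, y up, looking along -z (the intrinsics and any distortion apply to the point x, -y, -z); pixel columns grow to the right and rows downward; lengths in m; the calibration is good to about 2 mm. A picture is of the moment at which its call begins. There is no depth.
- finish_job(): hands the job in; it is judged then, once.
The state is a dict: "clock": time; "joint_pos": joint angles; "joint_vel": joint speeds; "tau": joint torques, N m; "tool_pos": TCP position; "ee_rot": TCP orientation; "wrist_force": force on the tool from outside, world axes, zero at the start; "ft_torque": the same for the moment, N m; "grip_width": opening from 0.0 (shut) to 1.0 (fully open); "grip_force": force on a finger pad.
Only numpy, scipy, OpenCV 4.12 (cv2) and the standard library are available. Lean on these libraries where they do the work, as an engineer would, in place of code of your own. Each camera call takes 0.05 s, during which the arm holds its last target. There are 200 camera calls.

## Working session

There is one attempt and no reset: what is moved stays moved. The work goes in short steps, Python scripts to look and compute and a tool call to move; the robot and the scene stay as the last step left them, time stands still between calls to the robot, and variables do not carry over. Pictures are saved under pics/ and viewed, at most 14 in all, crops included, and the job is handed in when it is done.

Besides the shell and the picture viewer there is one more tool, called after "Emit:" in YAML: its name, and indented under it one key for each argument. apply_moves: Moves the arm, as the interface text tells. Its arguments: {"type":"object","properties":{"steps":{"type":"array","items":{"type":"object","properties":{"tx":{"type":"number","minimum":-1,"maximum":1},"ty":{"type":"number","minimum":-1,"maximum":1},"tz":{"type":"number","minimum":-1,"maximum":1},"wx":{"type":"number","minimum":-1,"maximum":1},"wy":{"type":"number","minimum":-1,"maximum":1},"wz":{"type":"number","minimum":-1,"maximum":1},"jaw":{"type":"number"}}}},"squeeze":{"type":"number"}},"required":["steps"]}

```bash
mkdir -p pics; ls
python3 - <<'E'
from plant import manip, read_camera
import cv2
for n in("scene","top"):
    c=read_camera(n); cv2.imwrite(f"pics/{n}0.png",c["pixels"]); print(n,c["mtx"].round(1).tolist(),c["T"].round(3).tolist(),[k for k in c])
print(manip.get_obs(),manip.tips_ahead)
E
```

```text
pics
scene [[484.8, 0.0, 261.7], [0.0, 484.8, 193.9], [0.0, 0.0, 1.0]] [[-0.872, 0.372, -0.318, 0.211], [-0.489, -0.643, 0.589, 0.605], [0.014, 0.67, 0.743, 0.871], [0.0, 0.0, 0.0, 1.0]] ['pixels', 'mtx', 'T']
top [[481.7, 0.0, 250.7], [0.0, 481.7, 192.6], [0.0, 0.0, 1.0]] [[0.017, 0.988, -0.152, 0.408], [-1.0, 0.014, -0.023, -0.051], [-0.021, 0.153, 0.988, 0.98], [0.0, 0.0, 0.0, 1.0]] ['pixels', 'mtx', 'T']
{'clock': 0.1, 'joint_pos': array([-1.32360807e+00,  3.51172172e-01,  1.65235755e+00,  2.11455451e-06,
        1.13911340e+00, -8.45998394e-02]), 'joint_vel': array([-0.00101926, -0.00011907, -0.00300845, -0.00047657, -0.00197017,
       -0.00037485]), 'tau': array([ 4.12703957e-04, -4.98026633e+01, -2.85705292e+01,  6.99958205e-02,
        2.39552243e-02, -5.56701173e-05]), 'tool_pos': array([ 0.17910794, -0.51971568,  0.2431618 ]), 'ee_rot': array([-3.14054610e+00, -9.06769895e-05,  3.31787159e-01]), 'wrist_force': array([-0.5271679 ,  0.04051111, -0.08741205]), 'ft_torque': array([-0.01397652, -0.00056544, -0.02353452]), 'grip_force': 0.0, 'grip_width': 1.0001634549552811} 0.025
```

View pics/scene0.png

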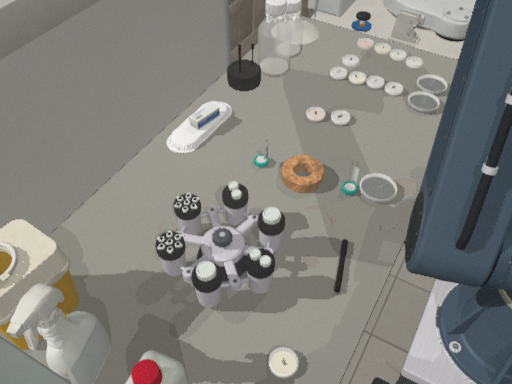

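View pics/top0.png

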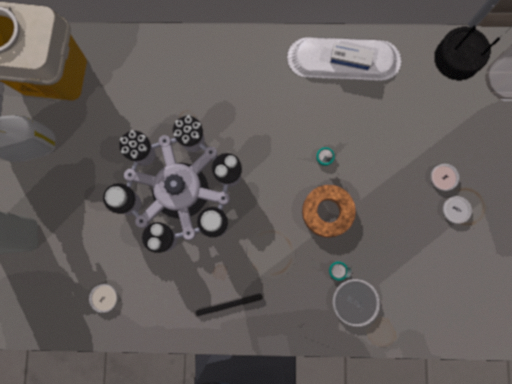

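The top view shows the rotor at about (177,187). Going round it, the adapters are: seven (188,130), double (227,168), single (212,222), double (157,237), single (118,198), seven (134,145). The cork ring is at (329,210), with tubes at (325,156) and (340,270). A 3-cycle through the cork is enough.

```bash
cat > h.py <<'E'
import numpy as np, cv2
from plant import manip, read_camera
def ray(c,u,v,z):
    M,T=c["mtx"],c["T"]
    d=np.linalg.solve(M,[u,v,1.]); d=T[:3,:3]@(d*[1,-1,-1]); o=T[:3,3]
    return o+d*(z-o[2])/d[2]
def proj(c,p):
    q=c["T"][:3,:3].T@(np.asarray(p)-c["T"][:3,3]); q=q*[1,-1,-1]; q=c["mtx"]@q; return q[:2]/q[2]
def white(c,u,v,r=15,t=150):
    p=c["pixels"].min(2); Y,X=np.mgrid[:p.shape[0],:p.shape[1]]
    m=(p>t)&((X-u)**2+(Y-v)**2<r*r)
    return (X[m].min()+X[m].max())/2,(Y[m].min()+Y[m].max())/2,X[m].mean(),Y[m].mean(),m.sum()
E
python3 - <<'E'
from h import *
c=read_camera("top"); s=read_camera("scene")
A=[(188,130,.103),(227,168,.1125),(212,222,.1155),(157,237,.1125),(118,198,.1155),(134,145,.103)]
B=[(187,204,.103),(235,190,.1125),(271,215,.1155),(260,257,.1125),(207,270,.1155),(170,241,.103)]
for cam,L in((c,A),(s,B)):
    P=[]
    for u,v,z in L:
        w=white(cam,u,v,13); p=ray(cam,w[2],w[3],z); P.append(p[:2]); print(np.round(w,1),p.round(4))
    P=np.array(P); k=np.arange(6)
    f=(P[:,0]+1j*P[:,1]); cen=f.mean(); a=((f-cen)*np.exp(1j*k*np.pi/3)).mean() # clockwise
    print("centre",cen,"R",abs(a),"ang",np.degrees(np.angle(a)),"res",np.abs(f-cen-a*np.exp(-1j*k*np.pi/3)).round(4))
for cam,n in((c,"t"),(s,"s")):
    h=cv2.cvtColor(cam["pixels"],cv2.COLOR_BGR2HSV)
    for nm,lo,hi,z in(("cork",(3,120,70),(18,255,255),.03),("green",(70,100,50),(100,255,255),.01)):
        m=cv2.inRange(h,lo,hi); k,_,st,ce=cv2.connectedComponentsWithStats(m)
        for i in range(1,k):
            if st[i,4]>25: x,y,w,hh=st[i,:4]; print(n,nm,st[i],ray(cam,x+w/2-.5,y+hh/2-.5,z).round(4),ray(cam,*ce[i],z).round(4))
E
```

```text
[192.5 131.5 192.5 131.5   2. ] [0.6585 0.0819 0.103 ]
[225.5 165.5 225.6 165.6 112. ] [0.5918 0.0171 0.1125]
[211.  220.5 210.8 220.3 232. ] [0.49   0.0409 0.1155]
[155.  236.  154.9 236.3 121. ] [0.4599 0.1416 0.1125]
[115.  196.5 114.7 196.3 215. ] [0.5313 0.2181 0.1155]
[143. 136. 143. 136.   1.] [0.6487 0.1752 0.103 ]
centre (0.5633715551375263+0.11245256090171674j) R 0.1041046332048632 ang -16.564526264671073 res [0.0047 0.0073 0.0022 0.0037 0.0091 0.0132]
[186.5 201.5 186.7 201.6 109. ] [0.6654 0.0925 0.103 ]
[234.  189.  234.  188.4 149. ] [0.5945 0.0181 0.1125]
[271.5 214.5 270.9 213.9 236. ] [0.4918 0.0428 0.1155]
[260.  256.  259.9 255.4 223. ] [0.4621 0.1407 0.1125]
[206.  269.5 205.2 269.3 294. ] [0.5332 0.2193 0.1155]
[169.5 241.  169.8 240.8 129. ] [0.6352 0.1925 0.103 ]
centre (0.563710061002046+0.11765152593382772j) R 0.10443902891992919 ang -13.401121081784543 res [0.001  0.0011 0.0011 0.0011 0.0017 0.0011]
t cork [ 27  83  33  14 163] [0.7662 0.4087 0.03  ] [0.7667 0.4094 0.03  ]
t cork [15 85 12 10 32] [0.7658 0.4561 0.03  ] [0.7661 0.4533 0.03  ]
t cork [ 303  185   52   52 1723] [ 0.5211 -0.1827  0.03  ] [ 0.521  -0.1831  0.03  ]
t green [316 147  19  19 125] [ 0.6362 -0.1792  0.01  ] [ 0.6354 -0.179   0.01  ]
t green [329 261  19  20 124] [ 0.4041 -0.2034  0.01  ] [ 0.4048 -0.2021  0.01  ]
s cork [283 156  40  34 542] [ 0.5193 -0.1743  0.03  ] [ 0.522  -0.1787  0.03  ]
s green [254 155  15  12  76] [ 0.6374 -0.1783  0.01  ] [ 0.6348 -0.1716  0.01  ]
s green [342 181  16  14 102] [ 0.4051 -0.2042  0.01  ] [ 0.4055 -0.1995  0.01  ]
```

Emit:
apply_moves:
  steps:
    - {"tx": 0,"ty": 0,"tz": 0,"wz": 0.0176,"jaw": -1}
    - {"wz": 0.0176,"jaw": -1}
    - {"wz": 0.0176,"jaw": -1}
    - {"tx": 0.065,"ty": -0.1168,"jaw": -1}
    - {"tx": 0.065,"ty": -0.1168,"jaw": -1}
    - {"tx": 0.065,"ty": -0.1168,"jaw": -1}
    - {"tx": 0.065,"ty": -0.1168,"jaw": -1}
    - {"tx": 0.065,"ty": -0.1168,"jaw": -1}
    - {"tx": 0.065,"ty": -0.1168,"jaw": -1}
    - {"tx": 0.065,"ty": -0.1168,"jaw": -1}
    - {"tx": 0.065,"ty": -0.1168,"jaw": -1}
    - {"tx": 0.065,"ty": -0.1168,"jaw": -1}
    - {"tx": 0.065,"ty": -0.1168,"jaw": -1}
    - {"tx": 0.065,"ty": -0.1168,"jaw": -1}
    - {"tx": 0.065,"ty": -0.1168,"jaw": -1}
    - {"tx": 0.065,"ty": -0.1168,"jaw": -1}
    - {"tx": 0.065,"ty": -0.1168,"jaw": -1}
    - {"tx": 0.065,"ty": -0.1168,"jaw": -1}
    - {"tx": 0.065,"ty": -0.1168,"jaw": -1}
    - {"jaw": -1}

```text
validation failed for argument at $.st...
```

Emit:
apply_moves:
  steps:
    - {"tx": 0,"ty": 0,"tz": 0,"wx": 0,"wy": 0,"wz": 0.0176,"jaw": -1}
    - {"tx": 0,"ty": 0,"tz": 0,"wx": 0,"wy": 0,"wz": 0.0176,"jaw": -1}
    - {"tx": 0,"ty": 0,"tz": 0,"wx": 0,"wy": 0,"wz": 0.0176,"jaw": -1}

```text
clock: 0.5
tool_pos: [0.1792, -0.5199, 0.2434]
ee_rot: [-3.141, 0.0, -0.004]
wrist_force: [0.2, -0.6, 0.4]
grip_width: 0.997
grip_force: 0.0
```

Emit:
apply_moves:
  steps:
    - {"tx": 0.065,"ty": -0.1168,"tz": 0,"wx": 0,"wy": 0,"wz": 0,"jaw": -1}
    - {"tx": 0.065,"ty": -0.1168,"tz": 0,"wx": 0,"wy": 0,"wz": 0,"jaw": -1}
    - {"tx": 0.065,"ty": -0.1168,"tz": 0,"wx": 0,"wy": 0,"wz": 0,"jaw": -1}
    - {"tx": 0.065,"ty": -0.1168,"tz": 0,"wx": 0,"wy": 0,"wz": 0,"jaw": -1}
    - {"tx": 0.065,"ty": -0.1168,"tz": 0,"wx": 0,"wy": 0,"wz": 0,"jaw": -1}
    - {"tx": 0.065,"ty": -0.1168,"tz": 0,"wx": 0,"wy": 0,"wz": 0,"jaw": -1}
    - {"tx": 0.065,"ty": -0.1168,"tz": 0,"wx": 0,"wy": 0,"wz": 0,"jaw": -1}
    - {"tx": 0.065,"ty": -0.1168,"tz": 0,"wx": 0,"wy": 0,"wz": 0,"jaw": -1}
    - {"tx": 0.065,"ty": -0.1168,"tz": 0,"wx": 0,"wy": 0,"wz": 0,"jaw": -1}
    - {"tx": 0.065,"ty": -0.1168,"tz": 0,"wx": 0,"wy": 0,"wz": 0,"jaw": -1}
    - {"tx": 0.065,"ty": -0.1168,"tz": 0,"wx": 0,"wy": 0,"wz": 0,"jaw": -1}
    - {"tx": 0.065,"ty": -0.1168,"tz": 0,"wx": 0,"wy": 0,"wz": 0,"jaw": -1}
    - {"tx": 0.065,"ty": -0.1168,"tz": 0,"wx": 0,"wy": 0,"wz": 0,"jaw": -1}
    - {"tx": 0.065,"ty": -0.1168,"tz": 0,"wx": 0,"wy": 0,"wz": 0,"jaw": -1}
    - {"tx": 0.065,"ty": -0.1168,"tz": 0,"wx": 0,"wy": 0,"wz": 0,"jaw": -1}
    - {"tx": 0.065,"ty": -0.1168,"tz": 0,"wx": 0,"wy": 0,"wz": 0,"jaw": -1}
    - {"tx": 0,"ty": 0,"tz": 0,"wx": 0,"wy": 0,"wz": 0,"jaw": -1}
    - {"tx": 0,"ty": 0,"tz": 0,"wx": 0,"wy": 0,"wz": 0,"jaw": -1}

```text
clock: 2.3
tool_pos: [0.491, 0.0411, 0.2433]
ee_rot: [3.141, 0.001, 0.002]
wrist_force: [-0.4, -0.3, 0.3]
grip_width: 0.999
grip_force: 0.0
```

Emit:
apply_moves:
  steps:
    - {"tx": 0,"ty": 0,"tz": 0.0973,"wx": 0,"wy": 0,"wz": 0,"jaw": -1}
    - {"tx": 0,"ty": 0,"tz": 0.0973,"wx": 0,"wy": 0,"wz": 0,"jaw": -1}
    - {"tx": 0,"ty": 0,"tz": 0.0973,"wx": 0,"wy": 0,"wz": 0,"jaw": -1}
    - {"tx": 0,"ty": 0,"tz": 0.0973,"wx": 0,"wy": 0,"wz": 0,"jaw": -1}
    - {"tx": 0,"ty": 0,"tz": 0.0973,"wx": 0,"wy": 0,"wz": 0,"jaw": -1}
    - {"tx": 0,"ty": 0,"tz": 0,"wx": 0,"wy": 0,"wz": 0,"jaw": -1}
  squeeze: 25

```text
clock: 2.9
tool_pos: [0.4889, 0.0396, 0.0951]
ee_rot: [3.142, 0.006, -0.001]
wrist_force: [-0.7, 0.7, 0.6]
grip_width: 0.999
grip_force: 0.0
```

Run:
```python
from h import *
for n,(x,y) in(("scene",(180,130)),("top",(90,90))):
    im=read_camera(n)["pixels"][y:y+190,x-50:x+190]; cv2.imwrite(f"pics/{n}1.png",cv2.resize(im,None,fx=2,fy=2))
a,b=[cv2.imread(f"pics/{n}1.png") for n in("scene","top")]; cv2.imwrite("pics/g1.png",cv2.resize(np.hstack([a,b]),(800,317)))
```

```text
(no output)
```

View pics/g1.png

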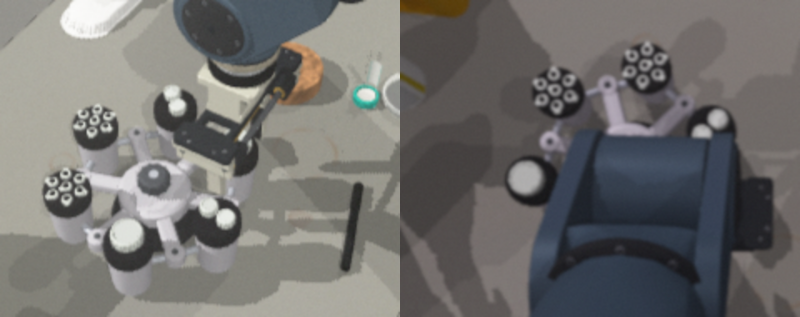

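The gripper straddles the near-right single (scene crop, about (225,150)). Nothing is touched and the forces are zero, so I'll close.

Emit:
apply_moves:
  steps:
    - {"tx": 0,"ty": 0,"tz": 0,"wx": 0,"wy": 0,"wz": 0,"jaw": 1}
    - {"tx": 0,"ty": 0,"tz": 0,"wx": 0,"wy": 0,"wz": 0,"jaw": 1}
    - {"tx": 0,"ty": 0,"tz": 0,"wx": 0,"wy": 0,"wz": 0,"jaw": 1}
    - {"tx": 0,"ty": 0,"tz": 0,"wx": 0,"wy": 0,"wz": 0,"jaw": 1}
    - {"tx": 0,"ty": 0,"tz": 0,"wx": 0,"wy": 0,"wz": 0,"jaw": 1}
    - {"tx": 0,"ty": 0,"tz": 0,"wx": 0,"wy": 0,"wz": 0,"jaw": 1}
    - {"tx": 0,"ty": 0,"tz": 0,"wx": 0,"wy": 0,"wz": 0,"jaw": 1}
    - {"tx": 0,"ty": 0,"tz": 0,"wx": 0,"wy": 0,"wz": 0,"jaw": 1}
  squeeze: 25

```text
clock: 3.8
tool_pos: [0.4913, 0.0407, 0.0979]
ee_rot: [-3.142, -0.0, 0.0]
wrist_force: [-1.6, 0.6, 4.5]
grip_width: 0.597
grip_force: 25.0
```

Emit:
apply_moves:
  steps:
    - {"tx": 0,"ty": 0,"tz": -0.03,"wx": 0,"wy": 0,"wz": 0,"jaw": 1}
    - {"tx": 0,"ty": 0,"tz": -0.07,"wx": 0,"wy": 0,"wz": 0,"jaw": 1}
    - {"tx": 0,"ty": 0,"tz": -0.08,"wx": 0,"wy": 0,"wz": 0,"jaw": 1}
    - {"tx": 0,"ty": 0,"tz": -0.08,"wx": 0,"wy": 0,"wz": 0,"jaw": 1}
    - {"tx": 0,"ty": 0,"tz": -0.08,"wx": 0,"wy": 0,"wz": 0,"jaw": 1}
    - {"tx": 0,"ty": 0,"tz": -0.06,"wx": 0,"wy": 0,"wz": 0,"jaw": 1}
    - {"tx": 0,"ty": 0,"tz": 0,"wx": 0,"wy": 0,"wz": 0,"jaw": 1}
    - {"tx": 0,"ty": 0,"tz": 0,"wx": 0,"wy": 0,"wz": 0,"jaw": 1}

```text
clock: 4.6
tool_pos: [0.4909, 0.0407, 0.2173]
ee_rot: [3.142, 0.0, 0.0]
wrist_force: [-0.5, 0.2, -1.7]
grip_width: 0.598
grip_force: 25.0
```

Emit:
apply_moves:
  steps:
    - {"tx": 0.004,"ty": 0.03,"tz": 0,"wx": 0,"wy": 0,"wz": 0,"jaw": 1}
    - {"tx": 0.0084,"ty": 0.0616,"tz": 0,"wx": 0,"wy": 0,"wz": 0,"jaw": 1}
    - {"tx": 0.0084,"ty": 0.0616,"tz": 0,"wx": 0,"wy": 0,"wz": 0,"jaw": 1}
    - {"tx": 0.0084,"ty": 0.0616,"tz": 0,"wx": 0,"wy": 0,"wz": 0,"jaw": 1}
    - {"tx": 0.0084,"ty": 0.0616,"tz": 0,"wx": 0,"wy": 0,"wz": 0,"jaw": 1}
    - {"tx": 0.0084,"ty": 0.0616,"tz": 0,"wx": 0,"wy": 0,"wz": 0,"jaw": 1}
    - {"tx": 0.0084,"ty": 0.0616,"tz": 0,"wx": 0,"wy": 0,"wz": 0,"jaw": 1}
    - {"tx": 0.0084,"ty": 0.0616,"tz": 0,"wx": 0,"wy": 0,"wz": 0,"jaw": 1}
    - {"tx": 0.0084,"ty": 0.0616,"tz": 0,"wx": 0,"wy": 0,"wz": 0,"jaw": 1}
    - {"tx": 0.0084,"ty": 0.0616,"tz": 0,"wx": 0,"wy": 0,"wz": 0,"jaw": 1}
    - {"tx": 0.0084,"ty": 0.0616,"tz": 0,"wx": 0,"wy": 0,"wz": 0,"jaw": 1}
    - {"tx": 0.0084,"ty": 0.0616,"tz": 0,"wx": 0,"wy": 0,"wz": 0,"jaw": 1}
    - {"tx": 0.004,"ty": 0.03,"tz": 0,"wx": 0,"wy": 0,"wz": 0,"jaw": 1}
    - {"tx": 0,"ty": 0,"tz": 0,"wx": 0,"wy": 0,"wz": 0,"jaw": 1}
    - {"tx": 0,"ty": 0,"tz": 0,"wx": 0,"wy": 0,"wz": 0,"jaw": 1}

```text
clock: 6.1
tool_pos: [0.5211, -0.1803, 0.2174]
ee_rot: [-3.141, 0.001, -0.0]
wrist_force: [-0.1, -0.4, -1.6]
grip_width: 0.597
grip_force: 25.0
```

Run:
```python
from h import *
c=read_camera("scene"); im=cv2.resize(c["pixels"][40:280,150:450],None,fx=2,fy=2); cv2.imwrite("pics/s2.png",im)
```

```text
(no output)
```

View pics/s2.png

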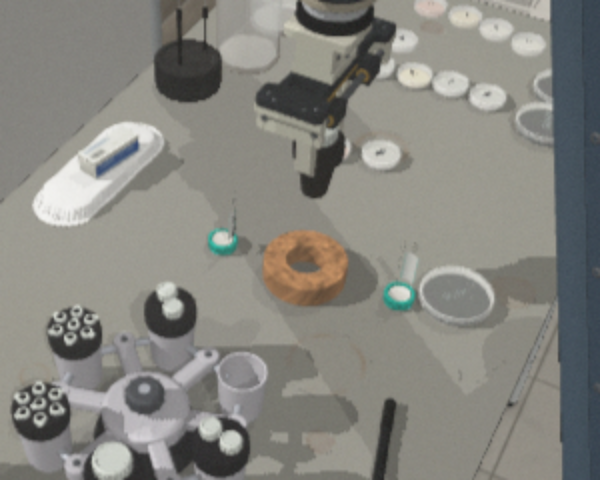

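The adapter hangs upright over the cork ring, which is at (305,265) in the crop, and the near bucket at (240,380) is empty. I'll lower it.

Emit:
apply_moves:
  steps:
    - {"tx": 0,"ty": 0,"tz": 0.04,"wx": 0,"wy": 0,"wz": 0,"jaw": 1}
    - {"tx": 0,"ty": 0,"tz": 0.06,"wx": 0,"wy": 0,"wz": 0,"jaw": 1}
    - {"tx": 0,"ty": 0,"tz": 0.06,"wx": 0,"wy": 0,"wz": 0,"jaw": 1}
    - {"tx": 0,"ty": 0,"tz": 0.06,"wx": 0,"wy": 0,"wz": 0,"jaw": 1}
    - {"tx": 0,"ty": 0,"tz": 0.06,"wx": 0,"wy": 0,"wz": 0,"jaw": 1}
    - {"tx": 0,"ty": 0,"tz": 0.06,"wx": 0,"wy": 0,"wz": 0,"jaw": 1}
    - {"tx": 0,"ty": 0,"tz": 0.06,"wx": 0,"wy": 0,"wz": 0,"jaw": 1}
    - {"tx": 0,"ty": 0,"tz": 0.03,"wx": 0,"wy": 0,"wz": 0,"jaw": 1}
    - {"tx": 0,"ty": 0,"tz": 0.03,"wx": 0,"wy": 0,"wz": 0,"jaw": 1}
    - {"tx": 0,"ty": 0,"tz": 0.017,"wx": 0,"wy": 0,"wz": 0,"jaw": 1}
    - {"tx": 0,"ty": 0,"tz": 0,"wx": 0,"wy": 0,"wz": 0,"jaw": 1}
    - {"tx": 0,"ty": 0,"tz": 0,"wx": 0,"wy": 0,"wz": 0,"jaw": 1}

```text
clock: 7.35
tool_pos: [0.5216, -0.1807, 0.075]
ee_rot: [3.141, -0.001, 0.0]
wrist_force: [0.2, 0.1, -1.5]
grip_width: 0.598
grip_force: 25.0
```

Emit:
apply_moves:
  steps:
    - {"tx": 0,"ty": 0,"tz": 0.004,"wx": 0,"wy": 0,"wz": 0,"jaw": 1}
    - {"tx": 0,"ty": 0,"tz": 0.004,"wx": 0,"wy": 0,"wz": 0,"jaw": 1}
    - {"tx": 0,"ty": 0,"tz": 0,"wx": 0,"wy": 0,"wz": 0,"jaw": 1}
    - {"tx": 0,"ty": 0,"tz": 0,"wx": 0,"wy": 0,"wz": 0,"jaw": -1}
    - {"tx": 0,"ty": 0,"tz": 0,"wx": 0,"wy": 0,"wz": 0,"jaw": -1}
    - {"tx": 0,"ty": 0,"tz": 0,"wx": 0,"wy": 0,"wz": 0,"jaw": -1}
    - {"tx": 0,"ty": 0,"tz": 0,"wx": 0,"wy": 0,"wz": 0,"jaw": -1}
    - {"tx": 0,"ty": 0,"tz": 0,"wx": 0,"wy": 0,"wz": 0,"jaw": -1}
    - {"tx": 0,"ty": 0,"tz": 0,"wx": 0,"wy": 0,"wz": 0,"jaw": -1}

```text
clock: 8.25
tool_pos: [0.5213, -0.1806, 0.0721]
ee_rot: [3.142, 0.0, 0.0]
wrist_force: [-0.4, -0.6, -0.2]
grip_width: 0.991
grip_force: 0.0
```

Emit:
apply_moves:
  steps:
    - {"tx": 0,"ty": 0,"tz": -0.05,"wx": 0,"wy": 0,"wz": 0,"jaw": -1}
    - {"tx": 0,"ty": 0,"tz": -0.12,"wx": 0,"wy": 0,"wz": 0,"jaw": -1}
    - {"tx": 0,"ty": 0,"tz": -0.13,"wx": 0,"wy": 0,"wz": 0,"jaw": -1}
    - {"tx": 0,"ty": 0,"tz": -0.133,"wx": 0,"wy": 0,"wz": 0,"jaw": -1}
    - {"tx": 0,"ty": 0,"tz": 0,"wx": 0,"wy": 0,"wz": 0,"jaw": -1}
    - {"tx": 0.048,"ty": -0.0911,"tz": 0,"wx": 0,"wy": 0,"wz": 0,"jaw": -1}
    - {"tx": 0.048,"ty": -0.0911,"tz": 0,"wx": 0,"wy": 0,"wz": 0,"jaw": -1}
    - {"tx": 0.048,"ty": -0.0911,"tz": 0,"wx": 0,"wy": 0,"wz": 0,"jaw": -1}
    - {"tx": 0.048,"ty": -0.0911,"tz": 0,"wx": 0,"wy": 0,"wz": 0,"jaw": -1}
    - {"tx": 0.048,"ty": -0.0911,"tz": 0,"wx": 0,"wy": 0,"wz": 0,"jaw": -1}
    - {"tx": 0.048,"ty": -0.0911,"tz": 0,"wx": 0,"wy": 0,"wz": 0,"jaw": -1}
    - {"tx": 0.048,"ty": -0.0911,"tz": 0,"wx": 0,"wy": 0,"wz": 0,"jaw": -1}
    - {"tx": 0.048,"ty": -0.0911,"tz": 0,"wx": 0,"wy": 0,"wz": 0,"jaw": -1}
    - {"tx": 0.048,"ty": -0.0911,"tz": 0,"wx": 0,"wy": 0,"wz": 0,"jaw": -1}
    - {"tx": 0.048,"ty": -0.0911,"tz": 0,"wx": 0,"wy": 0,"wz": 0,"jaw": -1}
    - {"tx": 0,"ty": 0,"tz": 0,"wx": 0,"wy": 0,"wz": 0,"jaw": -1}
    - {"tx": 0,"ty": 0,"tz": 0,"wx": 0,"wy": 0,"wz": 0,"jaw": -1}

```text
clock: 9.95
tool_pos: [0.6649, 0.0928, 0.2019]
ee_rot: [3.141, 0.001, 0.001]
wrist_force: [-0.5, 0.3, -0.5]
grip_width: 1.001
grip_force: 0.0
```

Run:
```python
from h import *
c=read_camera("scene"); im=cv2.resize(c["pixels"][40:280,150:450],None,fx=2,fy=2); cv2.imwrite("pics/s3.png",im)
w=white(c,305,157,16); print(np.round(w,1), proj(c,(.5213,-.1806,.0905)))
```

```text
[305.  151.5 305.9 150.7 403. ] [304.89597123 152.50447785]
```

View pics/s3.png

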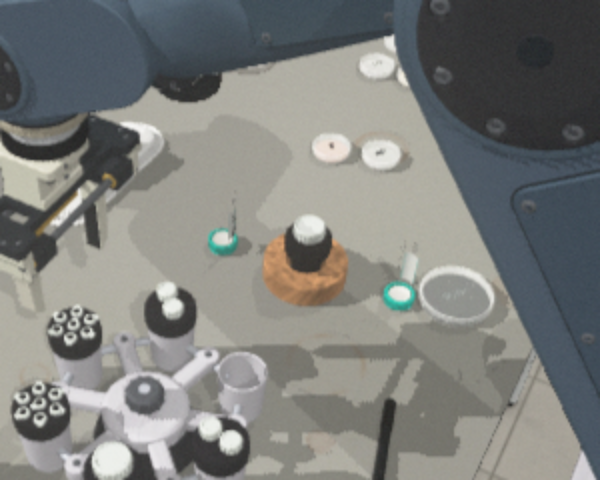

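The single stands upright in the cork at the predicted spot, and the gripper is above the far seven. I'll descend and grip it.

Emit:
apply_moves:
  steps:
    - {"tx": 0,"ty": 0,"tz": 0.05,"wx": 0,"wy": 0,"wz": 0,"jaw": -1}
    - {"tx": 0,"ty": 0,"tz": 0.08,"wx": 0,"wy": 0,"wz": 0,"jaw": -1}
    - {"tx": 0,"ty": 0,"tz": 0.08,"wx": 0,"wy": 0,"wz": 0,"jaw": -1}
    - {"tx": 0,"ty": 0,"tz": 0.08,"wx": 0,"wy": 0,"wz": 0,"jaw": -1}
    - {"tx": 0,"ty": 0,"tz": 0.057,"wx": 0,"wy": 0,"wz": 0,"jaw": -1}
    - {"tx": 0,"ty": 0,"tz": 0,"wx": 0,"wy": 0,"wz": 0,"jaw": -1}
    - {"tx": 0,"ty": 0,"tz": 0,"wx": 0,"wy": 0,"wz": 0,"jaw": 1}
    - {"tx": 0,"ty": 0,"tz": 0,"wx": 0,"wy": 0,"wz": 0,"jaw": 1}
    - {"tx": 0,"ty": 0,"tz": 0,"wx": 0,"wy": 0,"wz": 0,"jaw": 1}
    - {"tx": 0,"ty": 0,"tz": 0,"wx": 0,"wy": 0,"wz": 0,"jaw": 1}
    - {"tx": 0,"ty": 0,"tz": 0,"wx": 0,"wy": 0,"wz": 0,"jaw": 1}
    - {"tx": 0,"ty": 0,"tz": 0,"wx": 0,"wy": 0,"wz": 0,"jaw": 1}
    - {"tx": 0,"ty": 0,"tz": 0,"wx": 0,"wy": 0,"wz": 0,"jaw": 1}

```text
clock: 11.3
tool_pos: [0.6654, 0.0927, 0.0983]
ee_rot: [-3.142, -0.0, 0.0]
wrist_force: [-0.7, -0.7, 3.3]
grip_width: 0.596
grip_force: 25.0
```

Emit:
apply_moves:
  steps:
    - {"tx": 0,"ty": 0,"tz": -0.03,"wx": 0,"wy": 0,"wz": 0,"jaw": 1}
    - {"tx": 0,"ty": 0,"tz": -0.07,"wx": 0,"wy": 0,"wz": 0,"jaw": 1}
    - {"tx": 0,"ty": 0,"tz": -0.08,"wx": 0,"wy": 0,"wz": 0,"jaw": 1}
    - {"tx": 0,"ty": 0,"tz": -0.08,"wx": 0,"wy": 0,"wz": 0,"jaw": 1}
    - {"tx": 0,"ty": 0,"tz": -0.08,"wx": 0,"wy": 0,"wz": 0,"jaw": 1}
    - {"tx": 0,"ty": 0,"tz": -0.06,"wx": 0,"wy": 0,"wz": 0,"jaw": 1}
    - {"tx": 0,"ty": 0,"tz": 0,"wx": 0,"wy": 0,"wz": 0,"jaw": 1}
    - {"tx": -0.0363,"ty": 0.0108,"tz": 0,"wx": 0,"wy": 0,"wz": 0,"jaw": 1}
    - {"tx": -0.0727,"ty": 0.0217,"tz": 0,"wx": 0,"wy": 0,"wz": 0,"jaw": 1}
    - {"tx": -0.0727,"ty": 0.0217,"tz": 0,"wx": 0,"wy": 0,"wz": 0,"jaw": 1}
    - {"tx": -0.0727,"ty": 0.0217,"tz": 0,"wx": 0,"wy": 0,"wz": 0,"jaw": 1}
    - {"tx": -0.0727,"ty": 0.0217,"tz": 0,"wx": 0,"wy": 0,"wz": 0,"jaw": 1}
    - {"tx": -0.0727,"ty": 0.0217,"tz": 0,"wx": 0,"wy": 0,"wz": 0,"jaw": 1}
    - {"tx": -0.0727,"ty": 0.0217,"tz": 0,"wx": 0,"wy": 0,"wz": 0,"jaw": 1}
    - {"tx": -0.0727,"ty": 0.0217,"tz": 0,"wx": 0,"wy": 0,"wz": 0,"jaw": 1}
    - {"tx": -0.0363,"ty": 0.0108,"tz": 0,"wx": 0,"wy": 0,"wz": 0,"jaw": 1}
    - {"tx": 0,"ty": 0,"tz": 0,"wx": 0,"wy": 0,"wz": 0,"jaw": 1}
    - {"tx": 0,"ty": 0,"tz": 0,"wx": 0,"wy": 0,"wz": 0,"jaw": 1}

```text
clock: 13.1
tool_pos: [0.4915, 0.0407, 0.218]
ee_rot: [-3.142, -0.001, -0.0]
wrist_force: [0.9, -0.1, -1.3]
grip_width: 0.598
grip_force: 25.0
```

Emit:
apply_moves:
  steps:
    - {"tx": 0,"ty": 0,"tz": 0.04,"wx": 0,"wy": 0,"wz": 0,"jaw": 1}
    - {"tx": 0,"ty": 0,"tz": 0.06,"wx": 0,"wy": 0,"wz": 0,"jaw": 1}
    - {"tx": 0,"ty": 0,"tz": 0.06,"wx": 0,"wy": 0,"wz": 0,"jaw": 1}
    - {"tx": 0,"ty": 0,"tz": 0.06,"wx": 0,"wy": 0,"wz": 0,"jaw": 1}
    - {"tx": 0,"ty": 0,"tz": 0.06,"wx": 0,"wy": 0,"wz": 0,"jaw": 1}
    - {"tx": 0,"ty": 0,"tz": 0.06,"wx": 0,"wy": 0,"wz": 0,"jaw": 1}
    - {"tx": 0,"ty": 0,"tz": 0.03,"wx": 0,"wy": 0,"wz": 0,"jaw": 1}
    - {"tx": 0,"ty": 0,"tz": 0.02,"wx": 0,"wy": 0,"wz": 0,"jaw": 1}
    - {"tx": 0,"ty": 0,"tz": 0.006,"wx": 0,"wy": 0,"wz": 0,"jaw": 1}
    - {"tx": 0,"ty": 0,"tz": 0,"wx": 0,"wy": 0,"wz": 0,"jaw": 1}
    - {"tx": 0,"ty": 0,"tz": 0,"wx": 0,"wy": 0,"wz": 0,"jaw": 1}

```text
clock: 14.2
tool_pos: [0.4912, 0.0407, 0.0997]
ee_rot: [-3.142, -0.001, 0.0]
wrist_force: [-0.2, -0.5, 0.2]
grip_width: 0.598
grip_force: 25.0
```

Emit:
apply_moves:
  steps:
    - {"tx": 0,"ty": 0,"tz": 0.004,"wx": 0,"wy": 0,"wz": 0,"jaw": 1}
    - {"tx": 0,"ty": 0,"tz": 0,"wx": 0,"wy": 0,"wz": 0,"jaw": -1}
    - {"tx": 0,"ty": 0,"tz": 0,"wx": 0,"wy": 0,"wz": 0,"jaw": -1}
    - {"tx": 0,"ty": 0,"tz": 0,"wx": 0,"wy": 0,"wz": 0,"jaw": -1}
    - {"tx": 0,"ty": 0,"tz": 0,"wx": 0,"wy": 0,"wz": 0,"jaw": -1}
    - {"tx": 0,"ty": 0,"tz": 0,"wx": 0,"wy": 0,"wz": 0,"jaw": -1}
    - {"tx": 0,"ty": 0,"tz": 0,"wx": 0,"wy": 0,"wz": 0,"jaw": -1}
    - {"tx": 0,"ty": 0,"tz": -0.05,"wx": 0,"wy": 0,"wz": 0,"jaw": -1}
    - {"tx": 0,"ty": 0,"tz": -0.1,"wx": 0,"wy": 0,"wz": 0,"jaw": -1}
    - {"tx": 0,"ty": 0,"tz": -0.1,"wx": 0,"wy": 0,"wz": 0,"jaw": -1}
    - {"tx": 0,"ty": 0,"tz": -0.1,"wx": 0,"wy": 0,"wz": 0,"jaw": -1}
    - {"tx": 0,"ty": 0,"tz": 0,"wx": 0,"wy": 0,"wz": 0,"jaw": -1}
    - {"tx": 0.068,"ty": 0.0162,"tz": 0,"wx": 0,"wy": 0,"wz": 0,"jaw": -1}
    - {"tx": 0.068,"ty": 0.0162,"tz": 0,"wx": 0,"wy": 0,"wz": 0,"jaw": -1}
    - {"tx": 0.068,"ty": 0.0162,"tz": 0,"wx": 0,"wy": 0,"wz": 0,"jaw": -1}
    - {"tx": 0.068,"ty": 0.0162,"tz": 0,"wx": 0,"wy": 0,"wz": 0,"jaw": -1}
    - {"tx": 0.068,"ty": 0.0162,"tz": 0,"wx": 0,"wy": 0,"wz": 0,"jaw": -1}
    - {"tx": 0,"ty": 0,"tz": 0,"wx": 0,"wy": 0,"wz": 0,"jaw": -1}
    - {"tx": 0,"ty": 0,"tz": 0,"wx": 0,"wy": 0,"wz": 0,"jaw": -1}

```text
clock: 16.1
tool_pos: [0.5921, 0.0164, 0.202]
ee_rot: [-3.141, 0.002, -0.0]
wrist_force: [-0.7, 0.1, -1.5]
grip_width: 1.0
grip_force: 0.0
```

Run:
```python
from h import *
c=read_camera("scene"); im=cv2.resize(c["pixels"][130:330,130:330],None,fx=3,fy=3); cv2.imwrite("pics/s4.png",im)
w=white(c,*proj(c,(.4909,.0407,.103)),15); print(np.round(w,1), proj(c,(.4909,.0407,.103)))
```

```text
[270.  215.  270.5 216.5 145. ] [271.57091098 217.2403454 ]
```

View pics/s4.png

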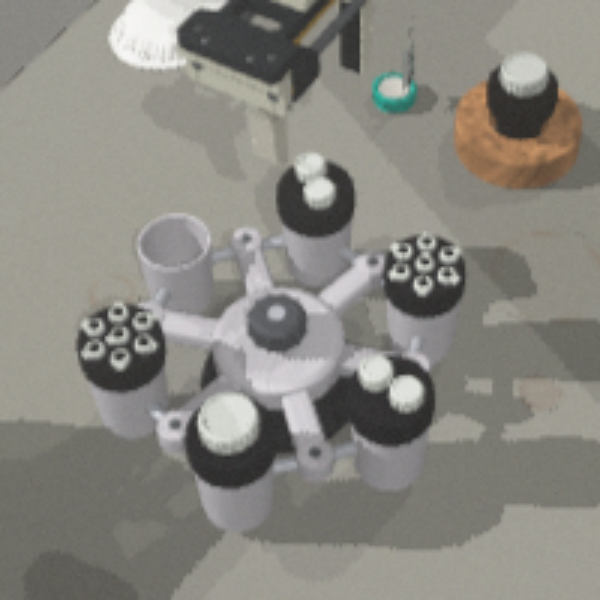

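The seven is seated in the near-right bucket at (425,275), opposite its twin at (120,345). The bucket at (175,260) is empty. Next is the double at (315,195).

Emit:
apply_moves:
  steps:
    - {"tx": 0,"ty": 0,"tz": 0.05,"wx": 0,"wy": 0,"wz": 0,"jaw": -1}
    - {"tx": 0,"ty": 0,"tz": 0.08,"wx": 0,"wy": 0,"wz": 0,"jaw": -1}
    - {"tx": 0,"ty": 0,"tz": 0.08,"wx": 0,"wy": 0,"wz": 0,"jaw": -1}
    - {"tx": 0,"ty": 0,"tz": 0.08,"wx": 0,"wy": 0,"wz": 0,"jaw": -1}
    - {"tx": 0,"ty": 0,"tz": 0.057,"wx": 0,"wy": 0,"wz": 0,"jaw": -1}
    - {"tx": 0,"ty": 0,"tz": 0,"wx": 0,"wy": 0,"wz": 0,"jaw": -1}
    - {"tx": 0,"ty": 0,"tz": 0,"wx": 0,"wy": 0,"wz": 0,"jaw": 1}
    - {"tx": 0,"ty": 0,"tz": 0,"wx": 0,"wy": 0,"wz": 0,"jaw": 1}
    - {"tx": 0,"ty": 0,"tz": 0,"wx": 0,"wy": 0,"wz": 0,"jaw": 1}
    - {"tx": 0,"ty": 0,"tz": 0,"wx": 0,"wy": 0,"wz": 0,"jaw": 1}
    - {"tx": 0,"ty": 0,"tz": 0,"wx": 0,"wy": 0,"wz": 0,"jaw": 1}
    - {"tx": 0,"ty": 0,"tz": 0,"wx": 0,"wy": 0,"wz": 0,"jaw": 1}
    - {"tx": 0,"ty": 0,"tz": 0,"wx": 0,"wy": 0,"wz": 0,"jaw": 1}

```text
clock: 17.45
tool_pos: [0.5929, 0.0163, 0.0992]
ee_rot: [3.142, -0.0, 0.0]
wrist_force: [-1.1, -0.8, 3.3]
grip_width: 0.597
grip_force: 25.0
```

Emit:
apply_moves:
  steps:
    - {"tx": 0,"ty": 0,"tz": -0.03,"wx": 0,"wy": 0,"wz": 0,"jaw": 1}
    - {"tx": 0,"ty": 0,"tz": -0.07,"wx": 0,"wy": 0,"wz": 0,"jaw": 1}
    - {"tx": 0,"ty": 0,"tz": -0.08,"wx": 0,"wy": 0,"wz": 0,"jaw": 1}
    - {"tx": 0,"ty": 0,"tz": -0.08,"wx": 0,"wy": 0,"wz": 0,"jaw": 1}
    - {"tx": 0,"ty": 0,"tz": -0.08,"wx": 0,"wy": 0,"wz": 0,"jaw": 1}
    - {"tx": 0,"ty": 0,"tz": -0.06,"wx": 0,"wy": 0,"wz": 0,"jaw": 1}
    - {"tx": 0,"ty": 0,"tz": 0,"wx": 0,"wy": 0,"wz": 0,"jaw": 1}
    - {"tx": 0.024,"ty": -0.0255,"tz": 0,"wx": 0,"wy": 0,"wz": 0,"jaw": 1}
    - {"tx": 0.0481,"ty": -0.0509,"tz": 0,"wx": 0,"wy": 0,"wz": 0,"jaw": 1}
    - {"tx": 0.0481,"ty": -0.0509,"tz": 0,"wx": 0,"wy": 0,"wz": 0,"jaw": 1}
    - {"tx": 0.0481,"ty": -0.0509,"tz": 0,"wx": 0,"wy": 0,"wz": 0,"jaw": 1}
    - {"tx": 0.0481,"ty": -0.0509,"tz": 0,"wx": 0,"wy": 0,"wz": 0,"jaw": 1}
    - {"tx": 0.024,"ty": -0.0255,"tz": 0,"wx": 0,"wy": 0,"wz": 0,"jaw": 1}
    - {"tx": 0,"ty": 0,"tz": 0,"wx": 0,"wy": 0,"wz": 0,"jaw": 1}
    - {"tx": 0,"ty": 0,"tz": 0,"wx": 0,"wy": 0,"wz": 0,"jaw": 1}

```text
clock: 18.95
tool_pos: [0.6645, 0.0925, 0.2181]
ee_rot: [3.141, 0.001, 0.0]
wrist_force: [-0.2, -0.4, -1.6]
grip_width: 0.597
grip_force: 25.0
```

Emit:
apply_moves:
  steps:
    - {"tx": 0,"ty": 0,"tz": 0.04,"wx": 0,"wy": 0,"wz": 0,"jaw": 1}
    - {"tx": 0,"ty": 0,"tz": 0.06,"wx": 0,"wy": 0,"wz": 0,"jaw": 1}
    - {"tx": 0,"ty": 0,"tz": 0.06,"wx": 0,"wy": 0,"wz": 0,"jaw": 1}
    - {"tx": 0,"ty": 0,"tz": 0.06,"wx": 0,"wy": 0,"wz": 0,"jaw": 1}
    - {"tx": 0,"ty": 0,"tz": 0.06,"wx": 0,"wy": 0,"wz": 0,"jaw": 1}
    - {"tx": 0,"ty": 0,"tz": 0.06,"wx": 0,"wy": 0,"wz": 0,"jaw": 1}
    - {"tx": 0,"ty": 0,"tz": 0.03,"wx": 0,"wy": 0,"wz": 0,"jaw": 1}
    - {"tx": 0,"ty": 0,"tz": 0.02,"wx": 0,"wy": 0,"wz": 0,"jaw": 1}
    - {"tx": 0,"ty": 0,"tz": 0.006,"wx": 0,"wy": 0,"wz": 0,"jaw": 1}
    - {"tx": 0,"ty": 0,"tz": 0.003,"wx": 0,"wy": 0,"wz": 0,"jaw": 1}
    - {"tx": 0,"ty": 0,"tz": 0,"wx": 0,"wy": 0,"wz": 0,"jaw": 1}

```text
clock: 20.05
tool_pos: [0.6652, 0.0927, 0.0998]
ee_rot: [-3.142, -0.001, 0.0]
wrist_force: [-0.4, 0.9, -0.7]
grip_width: 0.598
grip_force: 25.0
```

Emit:
apply_moves:
  steps:
    - {"tx": 0,"ty": 0,"tz": 0.004,"wx": 0,"wy": 0,"wz": 0,"jaw": 1}
    - {"tx": 0,"ty": 0,"tz": 0,"wx": 0,"wy": 0,"wz": 0,"jaw": -1}
    - {"tx": 0,"ty": 0,"tz": 0,"wx": 0,"wy": 0,"wz": 0,"jaw": -1}
    - {"tx": 0,"ty": 0,"tz": 0,"wx": 0,"wy": 0,"wz": 0,"jaw": -1}
    - {"tx": 0,"ty": 0,"tz": 0,"wx": 0,"wy": 0,"wz": 0,"jaw": -1}
    - {"tx": 0,"ty": 0,"tz": 0,"wx": 0,"wy": 0,"wz": 0,"jaw": -1}
    - {"tx": 0,"ty": 0,"tz": 0,"wx": 0,"wy": 0,"wz": 0,"jaw": -1}
    - {"tx": 0,"ty": 0,"tz": -0.05,"wx": 0,"wy": 0,"wz": 0,"jaw": -1}
    - {"tx": 0,"ty": 0,"tz": -0.1,"wx": 0,"wy": 0,"wz": 0,"jaw": -1}
    - {"tx": 0,"ty": 0,"tz": -0.1,"wx": 0,"wy": 0,"wz": 0,"jaw": -1}
    - {"tx": 0,"ty": 0,"tz": -0.1,"wx": 0,"wy": 0,"wz": 0,"jaw": -1}
    - {"tx": 0,"ty": 0,"tz": 0,"wx": 0,"wy": 0,"wz": 0,"jaw": -1}

```text
clock: 21.25
tool_pos: [0.6668, 0.0929, 0.2089]
ee_rot: [-3.141, -0.008, 0.0]
wrist_force: [-0.7, -1.1, -0.3]
grip_width: 1.002
grip_force: 0.0
```

Emit:
apply_moves:
  steps:
    - {"tx": -0.048,"ty": 0.0911,"tz": 0,"wx": 0,"wy": 0,"wz": 0,"jaw": -1}
    - {"tx": -0.048,"ty": 0.0911,"tz": 0,"wx": 0,"wy": 0,"wz": 0,"jaw": -1}
    - {"tx": -0.048,"ty": 0.0911,"tz": 0,"wx": 0,"wy": 0,"wz": 0,"jaw": -1}
    - {"tx": -0.048,"ty": 0.0911,"tz": 0,"wx": 0,"wy": 0,"wz": 0,"jaw": -1}
    - {"tx": -0.048,"ty": 0.0911,"tz": 0,"wx": 0,"wy": 0,"wz": 0,"jaw": -1}
    - {"tx": -0.048,"ty": 0.0911,"tz": 0,"wx": 0,"wy": 0,"wz": 0,"jaw": -1}
    - {"tx": -0.048,"ty": 0.0911,"tz": 0,"wx": 0,"wy": 0,"wz": 0,"jaw": -1}
    - {"tx": -0.048,"ty": 0.0911,"tz": 0,"wx": 0,"wy": 0,"wz": 0,"jaw": -1}
    - {"tx": -0.048,"ty": 0.0911,"tz": 0,"wx": 0,"wy": 0,"wz": 0,"jaw": -1}
    - {"tx": -0.048,"ty": 0.0911,"tz": 0,"wx": 0,"wy": 0,"wz": 0,"jaw": -1}
    - {"tx": 0,"ty": 0,"tz": 0,"wx": 0,"wy": 0,"wz": 0,"jaw": -1}
    - {"tx": 0,"ty": 0,"tz": 0,"wx": 0,"wy": 0,"wz": 0,"jaw": -1}

```text
clock: 22.45
tool_pos: [0.5209, -0.1807, 0.2032]
ee_rot: [-3.141, -0.0, -0.001]
wrist_force: [0.0, 0.4, -0.8]
grip_width: 1.0
grip_force: 0.0
```

Emit:
apply_moves:
  steps:
    - {"tx": 0,"ty": 0,"tz": 0.05,"wx": 0,"wy": 0,"wz": 0,"jaw": -1}
    - {"tx": 0,"ty": 0,"tz": 0.08,"wx": 0,"wy": 0,"wz": 0,"jaw": -1}
    - {"tx": 0,"ty": 0,"tz": 0.08,"wx": 0,"wy": 0,"wz": 0,"jaw": -1}
    - {"tx": 0,"ty": 0,"tz": 0.08,"wx": 0,"wy": 0,"wz": 0,"jaw": -1}
    - {"tx": 0,"ty": 0,"tz": 0.08,"wx": 0,"wy": 0,"wz": 0,"jaw": -1}
    - {"tx": 0,"ty": 0,"tz": 0.06,"wx": 0,"wy": 0,"wz": 0,"jaw": -1}
    - {"tx": 0,"ty": 0,"tz": 0,"wx": 0,"wy": 0,"wz": 0,"jaw": -1}
    - {"tx": 0,"ty": 0,"tz": 0,"wx": 0,"wy": 0,"wz": 0,"jaw": 1}
    - {"tx": 0,"ty": 0,"tz": 0,"wx": 0,"wy": 0,"wz": 0,"jaw": 1}
    - {"tx": 0,"ty": 0,"tz": 0,"wx": 0,"wy": 0,"wz": 0,"jaw": 1}
    - {"tx": 0,"ty": 0,"tz": 0,"wx": 0,"wy": 0,"wz": 0,"jaw": 1}
    - {"tx": 0,"ty": 0,"tz": 0,"wx": 0,"wy": 0,"wz": 0,"jaw": 1}
    - {"tx": 0,"ty": 0,"tz": 0,"wx": 0,"wy": 0,"wz": 0,"jaw": 1}
    - {"tx": 0,"ty": 0,"tz": 0,"wx": 0,"wy": 0,"wz": 0,"jaw": 1}

```text
clock: 23.85
tool_pos: [0.5211, -0.1807, 0.0743]
ee_rot: [3.141, -0.001, -0.0]
wrist_force: [-1.2, 0.6, 4.2]
grip_width: 0.598
grip_force: 25.0
```

Lift by 0.144.

Emit:
apply_moves:
  steps:
    - {"tx": 0,"ty": 0,"tz": -0.03,"wx": 0,"wy": 0,"wz": 0,"jaw": 1}
    - {"tx": 0,"ty": 0,"tz": -0.07,"wx": 0,"wy": 0,"wz": 0,"jaw": 1}
    - {"tx": 0,"ty": 0,"tz": -0.08,"wx": 0,"wy": 0,"wz": 0,"jaw": 1}
    - {"tx": 0,"ty": 0,"tz": -0.08,"wx": 0,"wy": 0,"wz": 0,"jaw": 1}
    - {"tx": 0,"ty": 0,"tz": -0.08,"wx": 0,"wy": 0,"wz": 0,"jaw": 1}
    - {"tx": 0,"ty": 0,"tz": -0.08,"wx": 0,"wy": 0,"wz": 0,"jaw": 1}
    - {"tx": 0,"ty": 0,"tz": -0.06,"wx": 0,"wy": 0,"wz": 0,"jaw": 1}
    - {"tx": 0,"ty": 0,"tz": 0,"wx": 0,"wy": 0,"wz": 0,"jaw": 1}
    - {"tx": 0,"ty": 0,"tz": 0,"wx": 0,"wy": 0,"wz": 0,"jaw": 1}

```text
clock: 24.75
tool_pos: [0.5207, -0.1804, 0.2176]
ee_rot: [-3.141, 0.0, 0.0]
wrist_force: [-0.3, -0.6, -1.4]
grip_width: 0.597
grip_force: 25.0
```

Emit:
apply_moves:
  steps:
    - {"tx": 0.012,"ty": -0.0328,"tz": 0,"wx": 0,"wy": 0,"wz": 0,"jaw": 1}
    - {"tx": 0.024,"ty": -0.0656,"tz": 0,"wx": 0,"wy": 0,"wz": 0,"jaw": 1}
    - {"tx": 0.024,"ty": -0.0656,"tz": 0,"wx": 0,"wy": 0,"wz": 0,"jaw": 1}
    - {"tx": 0.024,"ty": -0.0656,"tz": 0,"wx": 0,"wy": 0,"wz": 0,"jaw": 1}
    - {"tx": 0.024,"ty": -0.0656,"tz": 0,"wx": 0,"wy": 0,"wz": 0,"jaw": 1}
    - {"tx": 0.024,"ty": -0.0656,"tz": 0,"wx": 0,"wy": 0,"wz": 0,"jaw": 1}
    - {"tx": 0.024,"ty": -0.0656,"tz": 0,"wx": 0,"wy": 0,"wz": 0,"jaw": 1}
    - {"tx": 0.024,"ty": -0.0656,"tz": 0,"wx": 0,"wy": 0,"wz": 0,"jaw": 1}
    - {"tx": 0.024,"ty": -0.0656,"tz": 0,"wx": 0,"wy": 0,"wz": 0,"jaw": 1}
    - {"tx": 0.024,"ty": -0.0656,"tz": 0,"wx": 0,"wy": 0,"wz": 0,"jaw": 1}
    - {"tx": 0.012,"ty": -0.0328,"tz": 0,"wx": 0,"wy": 0,"wz": 0,"jaw": 1}
    - {"tx": 0,"ty": 0,"tz": 0,"wx": 0,"wy": 0,"wz": 0,"jaw": 1}
    - {"tx": 0,"ty": 0,"tz": 0,"wx": 0,"wy": 0,"wz": 0,"jaw": 1}

```text
clock: 26.05
tool_pos: [0.5926, 0.016, 0.2175]
ee_rot: [3.141, 0.001, 0.0]
wrist_force: [-0.7, 0.1, -1.5]
grip_width: 0.596
grip_force: 25.0
```

Run:
```python
from h import *
c=read_camera("scene"); im=cv2.resize(c["pixels"][130:330,130:330],None,fx=3,fy=3); cv2.imwrite("pics/s5.png",im)
```

```text
(no output)
```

View pics/s5.png

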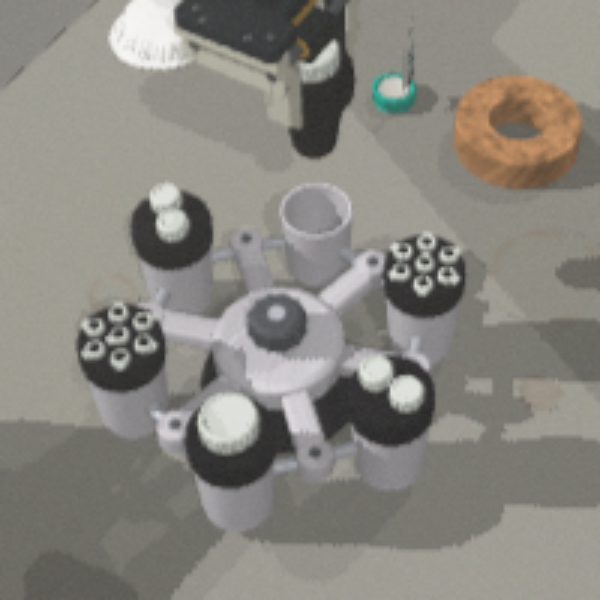

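The double is seated at (170,230), the cork is empty, and the single hangs above the last empty bucket at (315,215). I'll lower it by 0.119 m.

Emit:
apply_moves:
  steps:
    - {"tx": 0,"ty": 0,"tz": 0.04,"wx": 0,"wy": 0,"wz": 0,"jaw": 1}
    - {"tx": 0,"ty": 0,"tz": 0.06,"wx": 0,"wy": 0,"wz": 0,"jaw": 1}
    - {"tx": 0,"ty": 0,"tz": 0.06,"wx": 0,"wy": 0,"wz": 0,"jaw": 1}
    - {"tx": 0,"ty": 0,"tz": 0.06,"wx": 0,"wy": 0,"wz": 0,"jaw": 1}
    - {"tx": 0,"ty": 0,"tz": 0.06,"wx": 0,"wy": 0,"wz": 0,"jaw": 1}
    - {"tx": 0,"ty": 0,"tz": 0.06,"wx": 0,"wy": 0,"wz": 0,"jaw": 1}
    - {"tx": 0,"ty": 0,"tz": 0.03,"wx": 0,"wy": 0,"wz": 0,"jaw": 1}
    - {"tx": 0,"ty": 0,"tz": 0.02,"wx": 0,"wy": 0,"wz": 0,"jaw": 1}
    - {"tx": 0,"ty": 0,"tz": 0.006,"wx": 0,"wy": 0,"wz": 0,"jaw": 1}
    - {"tx": 0,"ty": 0,"tz": 0.003,"wx": 0,"wy": 0,"wz": 0,"jaw": 1}
    - {"tx": 0,"ty": 0,"tz": 0,"wx": 0,"wy": 0,"wz": 0,"jaw": 1}

```text
clock: 27.2
tool_pos: [0.5932, 0.016, 0.0994]
ee_rot: [3.141, -0.001, -0.0]
wrist_force: [-3.0, -0.4, 5.2]
grip_width: 0.597
grip_force: 25.0
```

Seated contact. Release, rise, and retreat to the right, clear of the tubes.

Emit:
apply_moves:
  steps:
    - {"tx": 0,"ty": 0,"tz": 0,"wx": 0,"wy": 0,"wz": 0,"jaw": -1}
    - {"tx": 0,"ty": 0,"tz": 0,"wx": 0,"wy": 0,"wz": 0,"jaw": -1}
    - {"tx": 0,"ty": 0,"tz": 0,"wx": 0,"wy": 0,"wz": 0,"jaw": -1}
    - {"tx": 0,"ty": 0,"tz": 0,"wx": 0,"wy": 0,"wz": 0,"jaw": -1}
    - {"tx": 0,"ty": 0,"tz": 0,"wx": 0,"wy": 0,"wz": 0,"jaw": -1}
    - {"tx": 0,"ty": 0,"tz": 0,"wx": 0,"wy": 0,"wz": 0,"jaw": -1}
    - {"tx": 0,"ty": 0,"tz": -0.05,"wx": 0,"wy": 0,"wz": 0,"jaw": -1}
    - {"tx": 0,"ty": 0,"tz": -0.1,"wx": 0,"wy": 0,"wz": 0,"jaw": -1}
    - {"tx": 0,"ty": 0,"tz": -0.1,"wx": 0,"wy": 0,"wz": 0,"jaw": -1}
    - {"tx": 0,"ty": 0,"tz": -0.1,"wx": 0,"wy": 0,"wz": 0,"jaw": -1}
    - {"tx": 0,"ty": 0,"tz": -0.1,"wx": 0,"wy": 0,"wz": 0,"jaw": -1}
    - {"tx": -0.03,"ty": 0.1,"tz": 0,"wx": 0,"wy": 0,"wz": 0,"jaw": -1}
    - {"tx": -0.03,"ty": 0.1,"tz": 0,"wx": 0,"wy": 0,"wz": 0,"jaw": -1}
    - {"tx": -0.03,"ty": 0.1,"tz": 0,"wx": 0,"wy": 0,"wz": 0,"jaw": -1}
    - {"tx": -0.03,"ty": 0.1,"tz": 0,"wx": 0,"wy": 0,"wz": 0,"jaw": -1}
    - {"tx": -0.03,"ty": 0.1,"tz": 0,"wx": 0,"wy": 0,"wz": 0,"jaw": -1}
    - {"tx": -0.03,"ty": 0.1,"tz": 0,"wx": 0,"wy": 0,"wz": 0,"jaw": -1}
    - {"tx": -0.03,"ty": 0.1,"tz": 0,"wx": 0,"wy": 0,"wz": 0,"jaw": -1}
    - {"tx": 0,"ty": 0,"tz": 0,"wx": 0,"wy": 0,"wz": 0,"jaw": -1}
    - {"tx": 0,"ty": 0,"tz": 0,"wx": 0,"wy": 0,"wz": 0,"jaw": -1}

```text
clock: 29.2
tool_pos: [0.5299, -0.1939, 0.2341]
ee_rot: [3.142, -0.001, -0.001]
wrist_force: [0.6, 0.3, 0.3]
grip_width: 0.996
grip_force: 0.0
```

Run:
```python
from h import *
c=read_camera("scene"); im=cv2.resize(c["pixels"][110:330,130:390],None,fx=2.5,fy=2.5); cv2.imwrite("pics/s6.png",im)
for p in((.593,.0164,.1155),(.533,.2176,.1155),(.6651,.0927,.1125),(.4609,.1413,.1125),(.4909,.0407,.103),(.6351,.1933,.103)):
    q=proj(c,p); print(q.round(1),np.round(white(c,*q,13)[2:],1))
```

```text
[235.  187.2] [233.9 187.7 208. ]
[205.8 268.6] [205.2 269.3 290. ]
[186.3 198.8] [185.4 199.4 154. ]
[260.3 255.9] [259.9 255.  231. ]
[271.6 217.2] [271.3 217.5 122. ]
[169.6 241.1] [169.  241.1 130. ]
```

View pics/s6.png

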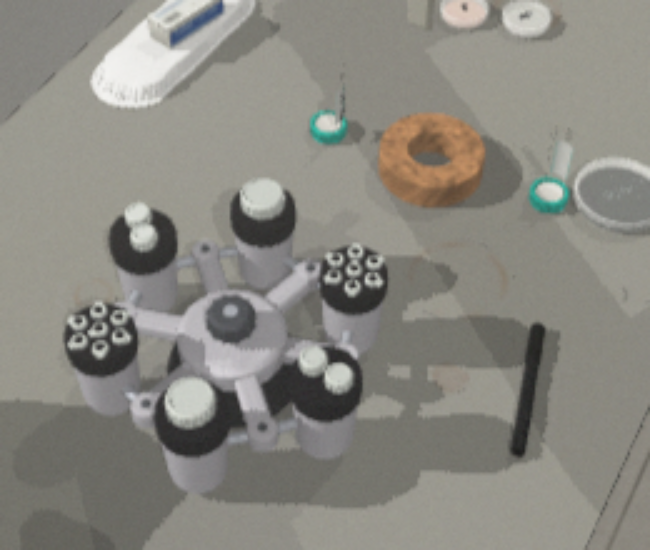

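All six are seated within about 1 px of the predicted positions. Each faces its twin: single (262,200) and (190,400), double (140,235) and (325,370), seven (355,270) and (100,330). The tubes are untouched.

```bash
python3 -c "
from plant import finish_job
print(finish_job())"
```

```text
the job is handed in; nothing more can be done
None
```

The job is handed in: each adapter faces its twin across the rotor, all six are seated upright, the cork ring is empty and the two tubes were left alone (about 29 s used).

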